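Fetch the eye loupe from the slide-lid case

TASK

Slide the lid out of its grooves until it is clear of the wooden case and lay it flat on the blue mat, grip ridge up. Then lift the black eye loupe out of the case and stand it upright, the same way up, on the bare end of the phone holder's base plate, leaving the flat tin where it is in the case.

Things in the scene. Friction and masses are not known exactly. Their poses are not given: they have to be found in the camera images.
- lid_ridge (a point): Wooden lid, 113 (x) x 154 (y) x 5 mm, 70-140 g, with a grip ridge across its middle: 60 (x) x 14 (y), 24 mm high. Point: ridge centre, 17 mm above the underside; axes the lid's, z up. Lies in grooves (2.5 mm play) in the side walls of a fixed case, under lips; slides only towards its own -y (robot's right), free after 165 mm. Its underside is then 46 mm above the bare mat (mat top z = 2 mm).
- loupe_mid (a point): Black eye loupe upright under the lid in the middle of one of the case's two bays (+y or -y; varies): body 30 mm across, 26 high, with a barrel 22 across, 10 high, on top; 36 mm in all, 35 g. Point: on its axis, 18 mm above its underside; z up. Case parallel to the lid at the start, outer 130 (x) x 166 (y) x 58 mm high, floor 6 thick, inside 100 (x) x 152 (y).
- tin_mid (a point): Flat round aluminium tin, 34 mm across and 12 mm high, in the middle of the case's other bay, beyond a 6 mm high divider; to be left there. Point: its centre. Its axis and the loupe's are about 72 mm apart along the case's y.
- bare_end (a point): Middle of the bare end of the phone holder's dark steel base plate (fixed, 210 (x) x 110 (y) x 10 mm). Point: on the plate's top, z up; x runs along the plate, roughly away from the robot. The plate's edges are 50 mm off towards -x and 55 mm towards +y and -y; a phone clamped over the plate begins 75 mm off towards +x, its top 50 mm above the mat.
Mind the look-alikes: they are no part of the job. Of the things shaped like the part that bears lid_ridge, the wooden one is meant.

How it is judged:
On the way, in this order (a step that is already met when the one before it is completed fails the run):
1. the lid has been slid clear of the case and lies flat on the mat (distance of lid_ridge from where it was at the start of the episode above 0.12 m and height (world z) of lid_ridge below 0.03 m and angle between lid_ridge's own z axis and vertical below 0.18 rad), for 0.2 s.
2. the loupe has been lifted out of the case (height (world z) of loupe_mid above 0.075 m), for 0.1 s.
At the end, for the whole second after the job is handed in: Lid at rest flat on the mat (10 degrees, ridge up, ridge centre below 30 mm); loupe at rest upright (10 degrees) on the bare end of the base plate, its axis within 50 mm of the middle sideways and -45 to +62 mm along the plate; tin within 25 mm of its start (height (world z) of lid_ridge below 0.03 m and angle between each of lid_ridge, loupe_mid's own z axis and vertical below 0.18 rad and x of loupe_mid in the frame of bare_end between -0.045 and 0.062 m and y of loupe_mid in the frame of bare_end between -0.05 and 0.05 m and z of loupe_mid in the frame of bare_end between 0.01 and 0.026 m and distance of tin_mid from where it was at the start of the episode below 0.025 m and linear speed of each of loupe, lid below 0.02 m/s); the robot touches nothing.
It also fails if it takes over 59 s, if anything falls off the work surface, if the arm or the gripper's body presses on something with over 40 N, if the wrist force passes 120 N, or if a joint passes its speed limit or range.

ROBOT

A 6-joint arm with a two-finger parallel gripper is mounted at the origin on the work surface. World frame = base frame: x ahead of the robot, y to its left, z up, the work surface at z = 0. Lengths are in m, angles in rad, forces in N, time in s.
With the tool pointing down it reaches from about 0.35 to 0.975 m from the base axis. Payload 7.1 kg.
Tool frame: the origin (TCP) lies midway between the tips of the shut fingers; the grasp point (between the pads) lies 19 mm behind it; z points along the fingers, y is the direction in which the jaws open and shut (so a half turn about z gives the same grasp; the last joint's range is limited). The gripper opens to 88 mm and grips with 3 to 60 N. Pads are 20 mm wide; open, the fingers measure 115 mm over their backs; the gripper's body (75 mm by 178 mm) begins 61 mm behind the grasp point.
Start: joints at [-1.211, 0.423, 1.63, -0, 1.089, -0.019], TCP at [0.231, -0.581, 0.223] pointing down, gripper open.
Joint ranges: [-3, 3], [-0.9, 2.11], [0.09, 2.58], [-1.31, 4.45], [0.11, 2.69], [-2.54, 2.54]. Speed limits (rad/s): [2.39, 2.39, 3.01, 3.14, 3.14, 3.14].

INTERFACE

Orientations are given as a unit quaternion [w, x, y, z].
In Python, from workcell import robot, optics gives the robot as it stands.
- The arm moves only by the tool jog_arm, never from a script. Its argument "series" is a list of rows, each an object of numbers: "x", "y", "z": the shift along the tool's x, y, z in m; "rx", "ry", "rz": the turn, a rotation vector about the tool's x, y, z in rad. In form: [{"x": .., "y": .., "z": .., "rx": .., "ry": .., "rz": ..}, ...]. A call has 1 to 10 rows; each row is the pose to reach, as a shift and turn from the pose commanded when the call began, along the tool's axes at that moment; what a row does not reach only later rows make up. A row lasts 1/12 s, in which the tool goes at most 41.7 mm and 7.16 degrees, less where a joint would pass 70% of its speed; a pose out of reach is approached as far as the arm can. A call with a gripper value outside its range is refused whole. "gripper" is the opening, from 0 (shut) to 1 (fully open), set as the call begins (left out, the last holds). The fingers move at their own pace and stop on an object; "force" is the grip in N (left out, the last holds). Time passes only in rows, so rows that repeat a pose let the fingers close. It gives the time, the measured TCP pose, the force and the opening at its end, in the units of the state.
- robot.state(): the state, without advancing time (a new reading comes with each control period).
- optics.snapshot(name): name is "side" or "top"; returns a dict with "frame" (480x640x3 uint8, red, green, blue), "fov_y" (degrees; the focal length in pixels is half the picture's height over the tangent of half this angle, whatever the lens; pixels are square), "cx", "cy" (the principal point, pixels), "cam_to_world" (4x4, takes a point from camera to world coordinates). Camera axes: x right, y down, z forward; pixel columns grow to the right and rows downward; lengths in m; the calibration is good to about 2 mm. A picture is of the moment at which its call begins. There is no depth.
- robot.close_job(): hands the job in, once; it reports no verdict.
The state is a dict: "clock": time; "joints": joint angles; "dq": joint speeds; "joint_efforts": joint torques, N m; "position": TCP position; "orientation": TCP orientation; "ft_force": force on the tool from outside, world axes, zero at the start; "ft_torque": the same for the moment, N m; "width": opening from 0.0 (shut) to 1.0 (fully open).
Only numpy, scipy, OpenCV 4.12 (cv2) and the standard library are available. Lean on these libraries where they do the work, as an engineer would, in place of code of your own. Each camera call takes 0.05 s, during which the arm holds its last target.

## Working session

There is one attempt and no reset: what is moved stays moved. The work goes in short steps, Python scripts to look and compute and a tool call to move; the robot and the scene stay as the last step left them, time stands still between calls to the robot, and variables do not carry over. Pictures are saved under pics/ and viewed, and the job is handed in when it is done.

Besides the shell and the picture viewer there is one more tool, called after ">>>" by a JSON object that holds its "fn" and its "kwargs", one argument or row to a line. jog_arm: Moves the arm, as the interface text tells. Its arguments: {"type":"object","properties":{"series":{"type":"array","items":{"type":"object","properties":{"x":{"type":"number"},"y":{"type":"number"},"z":{"type":"number"},"rx":{"type":"number"},"ry":{"type":"number"},"rz":{"type":"number"}}}},"gripper":{"type":"number"},"force":{"type":"number"}},"required":["series"]}

```bash
mkdir -p pics; ls; python3 - <<'E'
from workcell import robot, optics
import cv2
s=robot.state(); print(s)
for n in ("side","top"):
    d=optics.snapshot(n); cv2.imwrite(f"pics/{n}0.png",d["frame"][:,:,::-1]); print(n,d["fov_y"],d["cx"],d["cy"],d["cam_to_world"])
    import pickle; pickle.dump(d,open(f"pics/{n}0.pkl","wb"))
E
```

```text
pics
{'clock': 0.0, 'joints': array([-1.21100587e+00,  4.23863440e-01,  1.63068948e+00, -9.17496394e-06,
        1.08856398e+00, -1.89558474e-02]), 'dq': array([ 0.00013617,  0.00103861,  0.00031549, -0.00062881,  0.00078098,
        0.0012954 ]), 'joint_efforts': array([ 1.32330510e-04, -5.44628334e+01, -2.73661208e+01,  6.42985781e-02,
        2.27952772e-02, -1.17882505e-04]), 'position': array([ 0.23095088, -0.5801717 ,  0.22188778]), 'orientation': array([-7.50392005e-04,  9.82121742e-01,  1.88245326e-01, -1.33254726e-04]), 'ft_force': array([-0.35603615,  0.95690734, -0.36949444]), 'ft_torque': array([0.03021005, 0.05399726, 0.02438876]), 'width': 1.0011108685403536}
side 46.03814691457425 319.21509122140714 222.45160846866835 [[ 0.99688827 -0.0576293   0.05378327  0.55915604]
 [-0.07868735 -0.68684168  0.72253499 -0.80687207]
 [-0.00469859 -0.72451872 -0.68923911  0.80463459]
 [ 0.          0.          0.          1.        ]]
top 55.70851434548223 316.54295469072105 238.55997004240186 [[-0.0288765  -0.99711312  0.07022511  0.56680521]
 [-0.999295    0.02711057 -0.02597136 -0.00363264]
 [ 0.02399254 -0.07092557 -0.99719302  0.90422723]
 [ 0.          0.          0.          1.        ]]
```

View pics/top0.png

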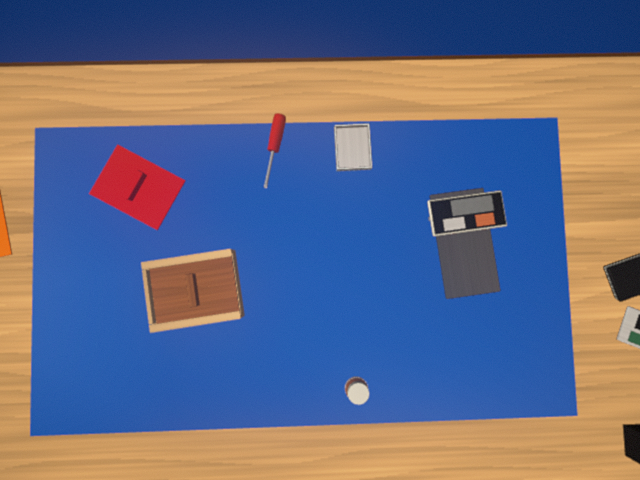

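View pics/side0.png

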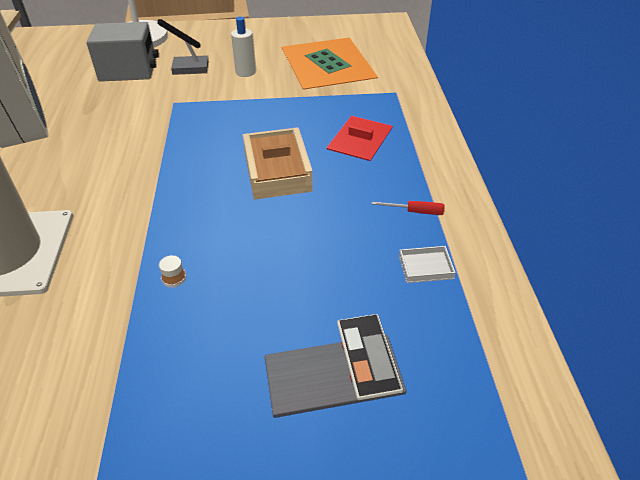

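The top view shows the wooden case with its lid at about (192,291), a red look-alike lid at (137,187), and the base plate's bare end at about (470,265), with the phone over its far end. The two candidates for the lid are the wooden one (192,291), which sits inside the case and is the one meant, and the red one (137,187). I'll confirm with an enlarged crop.

```bash
cat > h.py <<'E'
import numpy as np, cv2, pickle
def ray(d,u,v):
    f=240/np.tan(np.radians(d["fov_y"]/2)); T=np.array(d["cam_to_world"])
    r=T[:3,:3]@np.array([(u-d["cx"])/f,(v-d["cy"])/f,1.]); return T[:3,3],r/np.linalg.norm(r)
def plane(d,u,v,z):
    o,r=ray(d,u,v); return o+r*(z-o[2])/r[2]
def tri(d1,p1,d2,p2):
    o1,a=ray(d1,*p1);o2,b=ray(d2,*p2)
    s=np.linalg.lstsq(np.c_[a,-b],o2-o1,rcond=None)[0]
    q1=o1+a*s[0];q2=o2+b*s[1]; return (q1+q2)/2,np.linalg.norm(q1-q2)
def proj(d,P):
    f=240/np.tan(np.radians(d["fov_y"]/2)); T=np.array(d["cam_to_world"]); c=T[:3,:3].T@(np.array(P)-T[:3,3])
    return f*c[0]/c[2]+d["cx"],f*c[1]/c[2]+d["cy"]
def load(n): return pickle.load(open(f"pics/{n}.pkl","rb"))
def snap(n,tag):
    from workcell import optics
    d=optics.snapshot(n); pickle.dump(d,open(f"pics/{n}{tag}.pkl","wb")); cv2.imwrite(f"pics/{n}{tag}.png",d["frame"][:,:,::-1]); return d
E
python3 - <<'E'
from h import *
a=cv2.imread("pics/top0.png"); b=cv2.imread("pics/side0.png")
c1=cv2.resize(a[240:340,130:250],None,fx=3.3,fy=3.3,interpolation=2); c2=cv2.resize(a[180:305,420:515],None,fx=3.3,fy=3.3,interpolation=2)
c3=cv2.resize(b[120:205,235:320],(400,400))
W=np.zeros((600,800,3),np.uint8)
cv2.imwrite("pics/c1.png",c1);cv2.imwrite("pics/c2.png",c2)
cv2.imwrite("pics/c3.png",c3)
W=np.zeros((420,800,3),np.uint8);W[:330,:396]=c1;W[:412,400:713]=c2;cv2.imwrite("pics/crop.png",W)
E
```

```text
Traceback (most recent call last):
ValueError: could not broadcast input array from shape (412,314,3) into shape (412,313,3)
```

View pics/c3.png

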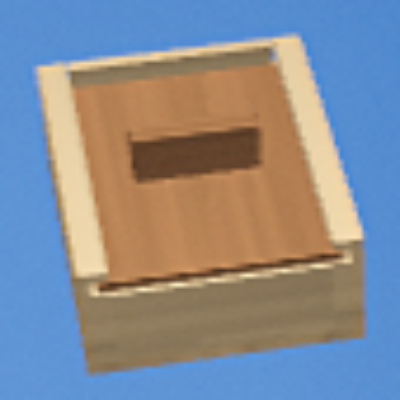

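View pics/c1.png

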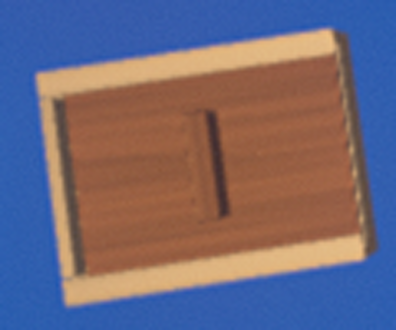

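View pics/c2.png

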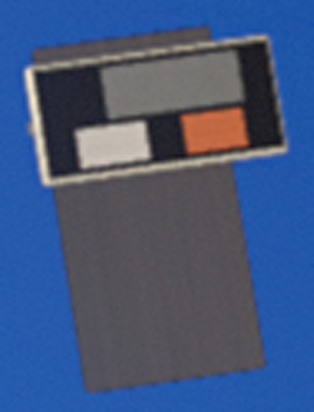

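```bash
python3 - <<'E'
from h import *
t=load("top0"); s=load("side0")
im=cv2.cvtColor(t["frame"],cv2.COLOR_RGB2HSV)
# case: non-blue in ROI
def rect(d,x0,y0,x1,y1,f):
    h=cv2.cvtColor(d["frame"],cv2.COLOR_RGB2HSV)[y0:y1,x0:x1].astype(int); m=f(h).astype(np.uint8)
    n,l,st,ce=cv2.connectedComponentsWithStats(m); k=1+np.argmax(st[1:,4]); mm=(l==k).astype(np.uint8)
    c=max(cv2.findContours(mm,0,1)[0],key=cv2.contourArea); r=cv2.minAreaRect(c)
    return cv2.boxPoints(r)+[x0,y0], st[k], np.array(ce[k])+[x0,y0]
nb=lambda h:(abs(h[...,0]-108)>8)|(h[...,1]<120)
b,st,ce=rect(t,125,235,260,345,nb); print("case",b,st,ce)
for p in b: print(plane(t,*p,0.060))
# ridge: dark in case
b,st,ce=rect(t,178,262,212,318,lambda h:h[...,2]<88); print("ridgedark",b,st,ce)
h=cv2.cvtColor(t["frame"],cv2.COLOR_RGB2HSV); print(h[290,175:215])
b,st,ce=rect(t,430,236,515,305,nb); print("plate",b,st,ce)
for p in b: print(plane(t,*p,0.012))
E
```

```text
case [[138.06934643 261.4508667 ]
 [234.40460205 246.63005829]
 [245.43350983 318.3179245 ]
 [149.09825134 333.13873291]] [  15   13  105   85 6966] [191.87367212 289.94056848]
[0.59297572 0.30398688 0.06      ]
[0.61540641 0.12706158 0.06      ]
[0.48319604 0.10904182 0.06      ]
[0.46195746 0.28425842 0.06      ]
ridgedark [[192.43999958 274.07999992]
 [194.39999771 273.80000114]
 [198.70000076 303.90000153]
 [196.74000168 304.18000031]] [15 12  6 31 64] [195.5      288.765625]
[[ 10 142 145]
 [ 10 143 144]
 [ 10 147 144]
 [ 10 141 146]
 [ 10 144 145]
 [ 10 142 147]
 [ 10 144 145]
 [ 11 140 144]
 [ 10 142 145]
 [ 10 144 145]
 [ 10 143 146]
 [ 11 148 143]
 [ 11 142 151]
 [ 10 147 151]
 [ 10 149 149]
 [ 10 141 141]
 [ 10 144 142]
 [ 10 145 146]
 [ 10 142 145]
 [  9 129 107]
 [  1  82  78]
 [179  76  70]
 [  7 112  93]
 [ 11 143 139]
 [ 11 144 147]
 [ 10 141 148]
 [ 11 148 145]
 [ 10 146 148]
 [ 10 145 148]
 [ 11 147 151]
 [ 10 147 149]
 [ 10 148 150]
 [ 11 151 149]
 [ 10 141 150]
 [ 10 144 150]
 [ 10 140 151]
 [ 10 144 152]
 [ 10 146 152]
 [ 10 144 152]
 [ 10 146 150]]
plate [[432.99999714 236.00000381]
 [489.27026749 226.62162018]
 [499.94594574 290.67567444]
 [443.67567825 300.05406189]] [   3    0   67   63 3288] [467.36618005 265.13868613]
[ 0.62844699 -0.25794897  0.012     ]
[ 0.64411583 -0.37161444  0.012     ]
[ 0.51674969 -0.38574936  0.012     ]
[ 0.50179385 -0.27309402  0.012     ]
```

```bash
python3 - <<'E'
from h import *
t=load("top0"); s=load("side0")
g=lambda x,y,ox,oy:((x+.5)/3.3-.5+ox,(y+.5)/3.3-.5+oy)
def rep(name,pts,ox,oy,z):
    P=np.array([plane(t,*g(*p,ox,oy),z) for p in pts]); print(name,P.round(4)[:,:2].tolist(),"mean",P.mean(0).round(4),"sides",[np.linalg.norm(P[i]-P[i-1]).round(4) for i in range(len(P))])
    return P
C=rep("case",[(36,73),(333,30),(366,258),(66,305)],130,240,.060)
print("yaw edges +y axis:",[np.degrees(np.arctan2(-(v[0]),v[1])) for v in (C[0]-C[1],C[3]-C[2])],[np.degrees(np.arctan2(v[1],v[0])) for v in (C[0]-C[3],C[1]-C[2])])
R=rep("ridge",[(190,112),(208,110),(218,217),(204,218)],130,240,.077)
# ridge triang with side: top back-left, etc  c3 scale 400/85
k=lambda x,y:((x+.5)/(400/85)-.5+235,(y+.5)/(400/85)-.5+120)
print("ridge near face top corners tri", tri(t,g(218,217,130,240),s,k(132,143)), tri(t,g(208,110,130,240),s,k(260,127)))
print("case corners tri -y end:", tri(t,g(333,30,130,240),s,k(363,240)), tri(t,g(366,258,130,240),s,k(78,278)))
B=rep("plate",[(86,391),(265,367),(236,165),(55,185)],420,180,.012)
print("yaw plate", [np.degrees(np.arctan2(v[1],v[0])) for v in (B[2]-B[1],B[3]-B[0])])
m=(B[0]+B[1])/2; ax=((B[2]-B[1])/np.linalg.norm(B[2]-B[1])+(B[3]-B[0])/np.linalg.norm(B[3]-B[0]))/2; print("bare_end",m+ax*.05)
E
```

```text
case [[0.5923, 0.2994], [0.6117, 0.1342], [0.4844, 0.1179], [0.4638, 0.2833]] mean [0.538  0.2087 0.06  ] sides [np.float64(0.1294), np.float64(0.1664), np.float64(0.1284), np.float64(0.1666)]
yaw edges +y axis: [np.float64(6.706451716737316), np.float64(7.074078537806182)] [np.float64(7.186645897615713), np.float64(7.289355491161249)]
ridge [[0.5681, 0.21], [0.5689, 0.2002], [0.5106, 0.1953], [0.5103, 0.2029]] mean [0.5395 0.2021 0.077 ] sides [np.float64(0.0582), np.float64(0.0098), np.float64(0.0584), np.float64(0.0076)]
ridge near face top corners tri (array([0.51115078, 0.19585626, 0.07475103]), np.float64(0.0013459894025083378)) (array([0.56998452, 0.20016809, 0.07696906]), np.float64(0.0022271755139421333))
case corners tri -y end: (array([0.61288262, 0.13426968, 0.05959036]), np.float64(0.002350977255358817)) (array([0.48534632, 0.11794905, 0.05975585]), np.float64(0.002020212558558159))
plate [[0.5054, -0.2773], [0.5164, -0.3857], [0.638, -0.3751], [0.6288, -0.2646]] mean [ 0.5721 -0.3257  0.012 ] sides [np.float64(0.1241), np.float64(0.109), np.float64(0.122), np.float64(0.1109)]
yaw plate [np.float64(5.010685053904205), np.float64(5.877777403388897)]
bare_end [ 0.56066827 -0.32678146  0.012     ]
```

The crops confirm the wooden lid lies inside the case, with its ridge across it; the red one lies loose. The case measures 129 × 166 mm, which matches. It is yawed 7°, with the ridge near (0.539, 0.205) and bare_end at about (0.561, -0.327).

```bash
cat >> h.py <<'E'
from scipy.spatial.transform import Rotation as Ro
def go(P,yaw):  # yaw deg of tool x, tool down; from measured state
    from workcell import robot
    s=robot.state(); q=s["orientation"]; R=Ro.from_quat([q[1],q[2],q[3],q[0]]); 
    y=np.radians(yaw); T=Ro.from_matrix(np.array([[np.cos(y),np.sin(y),0],[np.sin(y),-np.cos(y),0],[0,0,-1]]))
    print("t",s["clock"],"pos",s["position"].round(4),"F",s["ft_force"].round(1),"w",round(s["width"],3),"j",s["joints"].round(2))
    print("shift",(R.inv().apply(np.array(P)-s["position"])).round(4),"rot",(R.inv()*T).as_rotvec().round(4))
E
python3 -c "
from h import *
go([.539,.205,.17],7.05)"
```

```text
t 0.1 pos [ 0.231  -0.5802  0.222 ] F [-0.6  0.  -0.2] w 1.001 j [-1.21  0.42  1.63 -0.    1.09 -0.02]
shift [ 0.5766 -0.6156  0.0528] rot [-1.300e-03  2.000e-04  2.558e-01]
```

>>> {"fn": "jog_arm", "kwargs": {
  "series": [
    {"x":0.5766,"y":-0.6156,"z":0.03,"rz":0.2558},
    {"x":0.5766,"y":-0.6156,"z":0.03,"rz":0.2558},
    {"x":0.5766,"y":-0.6156,"z":0.03,"rz":0.2558},
    {"x":0.5766,"y":-0.6156,"z":0.03,"rz":0.2558},
    {"x":0.5766,"y":-0.6156,"z":0.03,"rz":0.2558},
    {"x":0.5766,"y":-0.6156,"z":0.03,"rz":0.2558},
    {"x":0.5766,"y":-0.6156,"z":0.03,"rz":0.2558},
    {"x":0.5766,"y":-0.6156,"z":0.03,"rz":0.2558},
    {"x":0.5766,"y":-0.6156,"z":0.03,"rz":0.2558},
    {"x":0.5766,"y":-0.6156,"z":0.03,"rz":0.2558}
  ],
  "gripper": 0.5
}}

```text
schema error: expected keys x, y, z, rx, ry, rz
```

```bash
python3 -c "
from h import *
go([.539,.205,.17],7.05)"
```

```text
t 0.1 pos [ 0.231  -0.5802  0.222 ] F [-0.6  0.  -0.2] w 1.001 j [-1.21  0.42  1.63 -0.    1.09 -0.02]
shift [ 0.5766 -0.6156  0.0528] rot [-1.300e-03  2.000e-04  2.558e-01]
```

All keys are required.

>>> {"fn": "jog_arm", "kwargs": {
  "series": [
    {"x":0.5766,"y":-0.6156,"z":0.03,"rx":0,"ry":0,"rz":0.2558},
    {"x":0.5766,"y":-0.6156,"z":0.03,"rx":0,"ry":0,"rz":0.2558},
    {"x":0.5766,"y":-0.6156,"z":0.03,"rx":0,"ry":0,"rz":0.2558},
    {"x":0.5766,"y":-0.6156,"z":0.03,"rx":0,"ry":0,"rz":0.2558},
    {"x":0.5766,"y":-0.6156,"z":0.03,"rx":0,"ry":0,"rz":0.2558},
    {"x":0.5766,"y":-0.6156,"z":0.03,"rx":0,"ry":0,"rz":0.2558},
    {"x":0.5766,"y":-0.6156,"z":0.03,"rx":0,"ry":0,"rz":0.2558},
    {"x":0.5766,"y":-0.6156,"z":0.03,"rx":0,"ry":0,"rz":0.2558},
    {"x":0.5766,"y":-0.6156,"z":0.03,"rx":0,"ry":0,"rz":0.2558},
    {"x":0.5766,"y":-0.6156,"z":0.03,"rx":0,"ry":0,"rz":0.2558}
  ],
  "gripper": 0.5
}}

```text
clock: 0.93
position: [0.3833, -0.1911, 0.2078]
orientation: [-0.0, 0.998, 0.061, 0.0]
ft_force: [0.5, -0.3, -0.1]
width: 0.501
```

```bash
python3 -c "
from h import *
go([.539,.205,.17],7.05)"
```

```text
t 0.9333 pos [ 0.3833 -0.1911  0.2078] F [ 0.5 -0.3 -0.1] w 0.501 j [-0.49  0.15  2.06  0.    0.93  0.96]
shift [ 0.203  -0.3741  0.0378] rot [-0.     -0.     -0.0005]
```

>>> {"fn": "jog_arm", "kwargs": {
  "series": [
    {"x":0.203,"y":-0.3741,"z":0.0378,"rx":0,"ry":0,"rz":0},
    {"x":0.203,"y":-0.3741,"z":0.0378,"rx":0,"ry":0,"rz":0},
    {"x":0.203,"y":-0.3741,"z":0.0378,"rx":0,"ry":0,"rz":0},
    {"x":0.203,"y":-0.3741,"z":0.0378,"rx":0,"ry":0,"rz":0},
    {"x":0.203,"y":-0.3741,"z":0.0378,"rx":0,"ry":0,"rz":0},
    {"x":0.203,"y":-0.3741,"z":0.0378,"rx":0,"ry":0,"rz":0},
    {"x":0.203,"y":-0.3741,"z":0.0378,"rx":0,"ry":0,"rz":0},
    {"x":0.203,"y":-0.3741,"z":0.0378,"rx":0,"ry":0,"rz":0},
    {"x":0.203,"y":-0.3741,"z":0.0378,"rx":0,"ry":0,"rz":0},
    {"x":0.203,"y":-0.3741,"z":0.0378,"rx":0,"ry":0,"rz":0}
  ]
}}

```text
clock: 1.77
position: [0.535, 0.1954, 0.1705]
orientation: [0.0, 0.998, 0.062, -0.0]
ft_force: [0.5, -0.5, 0.3]
width: 0.5
```

```bash
python3 -c "
from h import *
go([.539,.205,.17],7.05)"
```

```text
t 1.7667 pos [0.535  0.1954 0.1705] F [ 0.5 -0.5  0.3] w 0.5 j [ 0.33  0.41  1.79 -0.    0.94  1.78]
shift [ 0.0052 -0.009   0.0005] rot [0.0002 0.0006 0.0004]
```

>>> {"fn": "jog_arm", "kwargs": {
  "series": [
    {"x":0.0052,"y":-0.009,"z":0,"rx":0,"ry":0,"rz":0},
    {"x":0.0052,"y":-0.009,"z":0,"rx":0,"ry":0,"rz":0},
    {"x":0.0052,"y":-0.009,"z":0.03,"rx":0,"ry":0,"rz":0},
    {"x":0.0052,"y":-0.009,"z":0.06,"rx":0,"ry":0,"rz":0},
    {"x":0.0052,"y":-0.009,"z":0.085,"rx":0,"ry":0,"rz":0},
    {"x":0.0052,"y":-0.009,"z":0.1,"rx":0,"ry":0,"rz":0},
    {"x":0.0052,"y":-0.009,"z":0.108,"rx":0,"ry":0,"rz":0},
    {"x":0.0052,"y":-0.009,"z":0.112,"rx":0,"ry":0,"rz":0},
    {"x":0.0052,"y":-0.009,"z":0.112,"rx":0,"ry":0,"rz":0},
    {"x":0.0052,"y":-0.009,"z":0.112,"rx":0,"ry":0,"rz":0}
  ]
}}

```text
clock: 2.6
position: [0.5394, 0.2024, 0.0599]
orientation: [-0.0, 0.998, 0.061, 0.0]
ft_force: [0.4, -0.1, -0.5]
width: 0.5
```

```bash
python3 -c "
from h import *
d=snap('side',1)
go([.539,.205,.058],7.05)
cv2.imwrite('pics/s1.png',cv2.resize(d['frame'][60:220,200:400,::-1],(800,600)))"
```

```text
t 2.65 pos [0.5397 0.2027 0.0602] F [-0.4  1.1 -0.3] w 0.499 j [ 0.34  0.58  1.83 -0.    0.73  1.79]
shift [-0.0004 -0.0024  0.0022] rot [-0.0003 -0.0017 -0.0004]
```

View pics/s1.png

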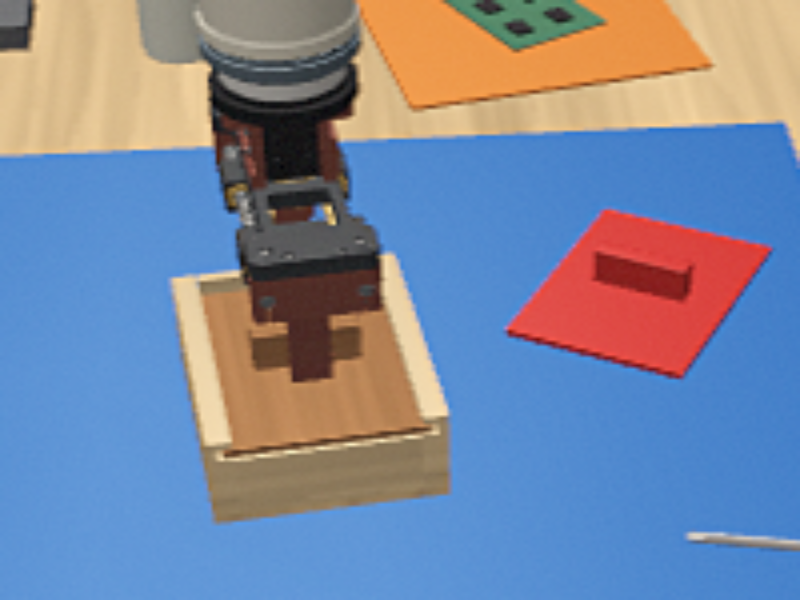

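The picture shows the near finger in front of the ridge at crop pixel (310,350), centred along the ridge. Next I lower 3 mm and close.

>>> {"fn": "jog_arm", "kwargs": {
  "series": [
    {"x":0,"y":-0.001,"z":0.003,"rx":0,"ry":0,"rz":0},
    {"x":0,"y":-0.001,"z":0.003,"rx":0,"ry":0,"rz":0},
    {"x":0,"y":-0.001,"z":0.003,"rx":0,"ry":0,"rz":0},
    {"x":0,"y":-0.001,"z":0.003,"rx":0,"ry":0,"rz":0},
    {"x":0,"y":-0.001,"z":0.003,"rx":0,"ry":0,"rz":0},
    {"x":0,"y":-0.001,"z":0.003,"rx":0,"ry":0,"rz":0},
    {"x":0,"y":-0.001,"z":0.003,"rx":0,"ry":0,"rz":0},
    {"x":0,"y":-0.001,"z":0.003,"rx":0,"ry":0,"rz":0}
  ],
  "gripper": 0.0,
  "force": 30
}}

```text
clock: 3.32
position: [0.539, 0.2039, 0.0562]
orientation: [-0.0, 0.998, 0.062, 0.0]
ft_force: [-0.3, 0.2, 2.9]
width: 0.156
```

```bash
python3 -c "
from h import *
go([.539+.122*.19,.205-.992*.19,.058],7.05)"
```

```text
t 3.3167 pos [0.539  0.2039 0.0562] F [-0.3  0.2  2.9] w 0.156 j [0.34 0.59 1.83 0.   0.72 1.79]
shift [ 0.      0.1888 -0.0018] rot [-0.0001 -0.0002  0.0001]
```

>>> {"fn": "jog_arm", "kwargs": {
  "series": [
    {"x":0,"y":0.006,"z":-0.0005,"rx":0,"ry":0,"rz":0},
    {"x":0,"y":0.014,"z":-0.0005,"rx":0,"ry":0,"rz":0},
    {"x":0,"y":0.022,"z":-0.0005,"rx":0,"ry":0,"rz":0},
    {"x":0,"y":0.03,"z":-0.0005,"rx":0,"ry":0,"rz":0},
    {"x":0,"y":0.038,"z":-0.0005,"rx":0,"ry":0,"rz":0},
    {"x":0,"y":0.046,"z":-0.0005,"rx":0,"ry":0,"rz":0},
    {"x":0,"y":0.054,"z":-0.0005,"rx":0,"ry":0,"rz":0},
    {"x":0,"y":0.06,"z":-0.0005,"rx":0,"ry":0,"rz":0}
  ]
}}

```text
clock: 3.98
position: [0.5464, 0.1431, 0.0565]
orientation: [0.0, 0.998, 0.061, -0.0]
ft_force: [0.8, -0.1, -0.3]
width: 0.156
```

```bash
python3 -c "
from h import *
go([.539+.122*.19,.205-.992*.19,.058],7.05)
d=snap('side',2)
cv2.imwrite('pics/s2.png',cv2.resize(d['frame'][60:220,200:400,::-1],(800,600)))"
```

```text
t 3.9833 pos [0.5464 0.1431 0.0565] F [ 0.8 -0.1 -0.3] w 0.156 j [ 0.24  0.58  1.85 -0.    0.71  1.68]
shift [ 0.0003  0.1276 -0.0015] rot [ 0.0001  0.0001 -0.0006]
```

View pics/s2.png

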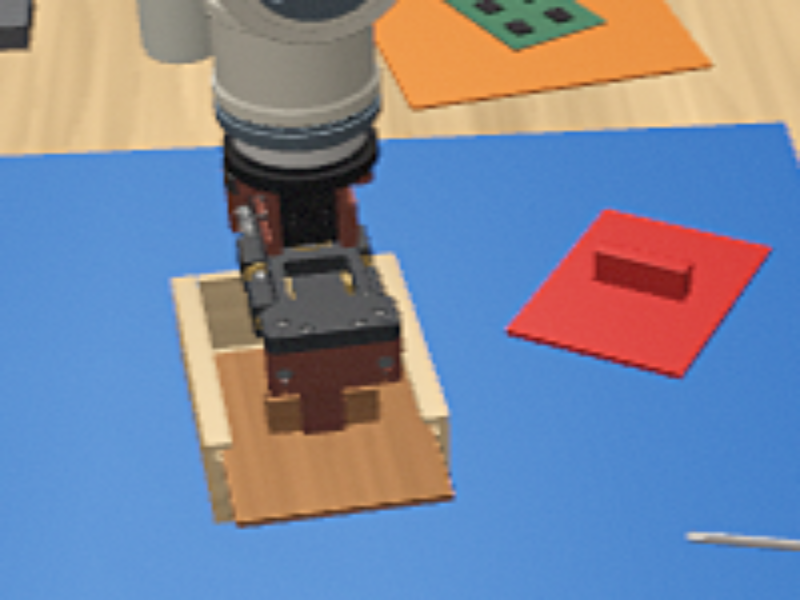

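The lid is sliding out straight without resistance, so I continue to about 190 mm in total.

>>> {"fn": "jog_arm", "kwargs": {
  "series": [
    {"x":0,"y":0.008,"z":0,"rx":0,"ry":0,"rz":0},
    {"x":0,"y":0.02,"z":0,"rx":0,"ry":0,"rz":0},
    {"x":0,"y":0.034,"z":0,"rx":0,"ry":0,"rz":0},
    {"x":0,"y":0.048,"z":0,"rx":0,"ry":0,"rz":0},
    {"x":0,"y":0.062,"z":0,"rx":0,"ry":0,"rz":0},
    {"x":0,"y":0.078,"z":0,"rx":0,"ry":0,"rz":0},
    {"x":0,"y":0.094,"z":0,"rx":0,"ry":0,"rz":0},
    {"x":0,"y":0.11,"z":0,"rx":0,"ry":0,"rz":0},
    {"x":0,"y":0.126,"z":0,"rx":0,"ry":0,"rz":0},
    {"x":0,"y":0.135,"z":0,"rx":0,"ry":0,"rz":0}
  ]
}}

```text
clock: 4.87
position: [0.5629, 0.0078, 0.0565]
orientation: [0.0, 0.998, 0.061, 0.0]
ft_force: [0.5, -0.2, -0.8]
width: 0.159
```

>>> {"fn": "jog_arm", "kwargs": {
  "series": [
    {"x":0,"y":0.008,"z":0,"rx":0,"ry":0,"rz":0},
    {"x":0,"y":0.008,"z":0,"rx":0,"ry":0,"rz":0},
    {"x":0,"y":0.008,"z":0,"rx":0,"ry":0,"rz":0}
  ]
}}

```text
clock: 5.12
position: [0.5637, 0.0021, 0.0565]
orientation: [-0.0, 0.998, 0.061, -0.0]
ft_force: [-0.5, 0.3, -1.3]
width: 0.16
```

```bash
python3 -c "
from h import *
go([.539+.122*.19,.205-.992*.19,.058],7.05)
d=snap('side',3); d=snap('top',3)
"
```

```text
t 5.1167 pos [0.5637 0.0021 0.0565] F [-0.5  0.3 -1.3] w 0.16 j [-0.02  0.58  1.86  0.    0.71  1.43]
shift [ 0.0002 -0.0145 -0.0015] rot [-0.0001  0.0001 -0.001 ]
```

View pics/side3.png

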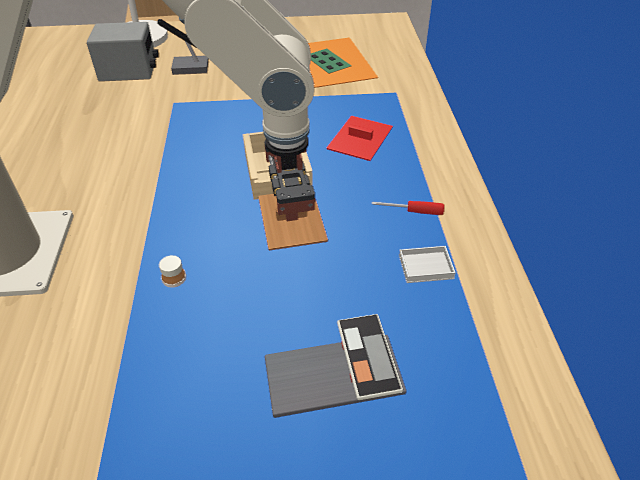

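View pics/top3.png

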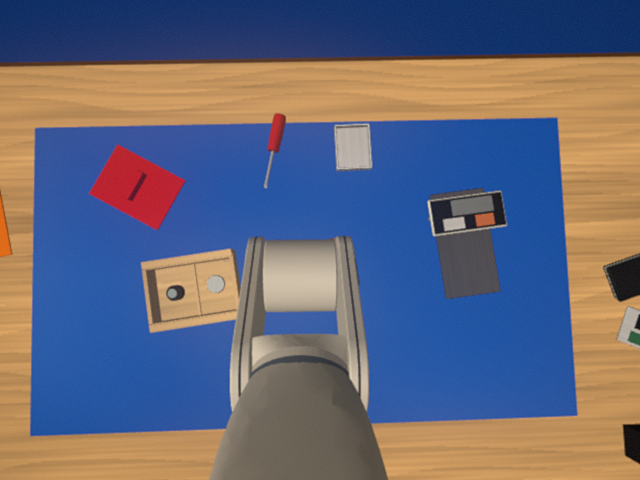

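The lid is clear, about 203 mm out. The loupe is in the +y bay at (175,293) and the tin in the other at (215,284). Next I lower the lid to the mat.

>>> {"fn": "jog_arm", "kwargs": {
  "series": [
    {"x":0,"y":0.0,"z":0.01,"rx":0,"ry":0,"rz":0},
    {"x":0,"y":0.0,"z":0.022,"rx":0,"ry":0,"rz":0},
    {"x":0,"y":0.0,"z":0.032,"rx":0,"ry":0,"rz":0},
    {"x":0,"y":0.0,"z":0.038,"rx":0,"ry":0,"rz":0},
    {"x":0,"y":0.0,"z":0.042,"rx":0,"ry":0,"rz":0},
    {"x":0,"y":0.0,"z":0.0445,"rx":0,"ry":0,"rz":0},
    {"x":0,"y":0.0,"z":0.0455,"rx":0,"ry":0,"rz":0},
    {"x":0,"y":0.0,"z":0.0455,"rx":0,"ry":0,"rz":0},
    {"x":0,"y":0.0,"z":0.0455,"rx":0,"ry":0,"rz":0}
  ]
}}

```text
clock: 5.97
position: [0.564, 0.0023, 0.0112]
orientation: [0.0, 0.998, 0.061, 0.0]
ft_force: [-0.2, -0.4, -0.3]
width: 0.156
```

```bash
python3 -c "
from h import *
go([.5637,.002,.011],7.05)
d=snap('side',4)
cv2.imwrite('pics/s4.png',cv2.resize(d['frame'][120:280,200:400,::-1],(800,600)))
"
```

```text
t 5.9667 pos [0.564  0.0023 0.0112] F [-0.2 -0.4 -0.3] w 0.156 j [-0.02  0.65  1.86 -0.    0.63  1.43]
shift [-0.0004  0.0003  0.0002] rot [ 0.0001 -0.0005 -0.0001]
```

View pics/s4.png

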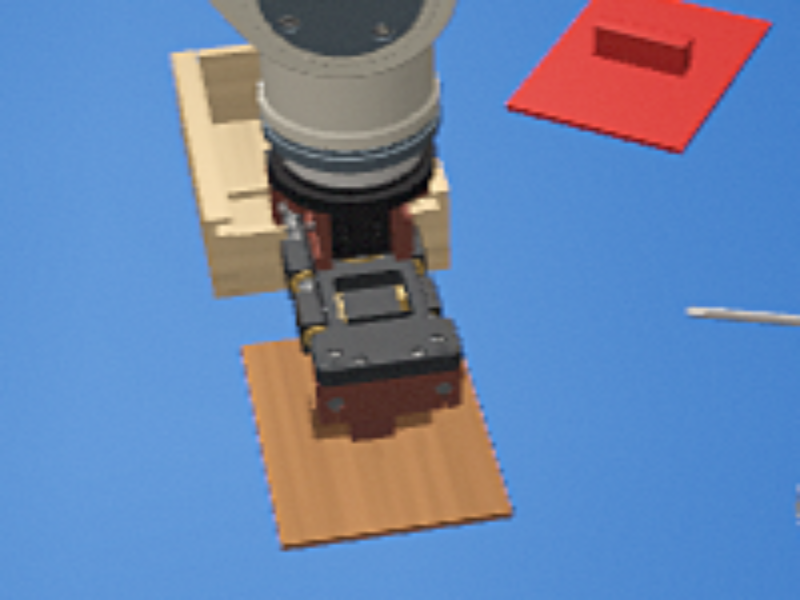

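The lid hangs level just above the mat, with no contact force yet. I press down a little further and check.

>>> {"fn": "jog_arm", "kwargs": {
  "series": [
    {"x":0,"y":0.0,"z":0.0007,"rx":0,"ry":0,"rz":0},
    {"x":0,"y":0.0,"z":0.0015,"rx":0,"ry":0,"rz":0},
    {"x":0,"y":0.0,"z":0.0015,"rx":0,"ry":0,"rz":0}
  ]
}}

```text
clock: 6.27
position: [0.5641, 0.0023, 0.0102]
orientation: [0.0, 0.998, 0.061, 0.0]
ft_force: [-1.6, -1.0, 4.9]
width: 0.156
```

Contact at 4.9 N. I release and lift.

>>> {"fn": "jog_arm", "kwargs": {
  "series": [
    {"x":0,"y":0.0,"z":0,"rx":0,"ry":0,"rz":0},
    {"x":0,"y":0.0,"z":0,"rx":0,"ry":0,"rz":0},
    {"x":0,"y":0.0,"z":0,"rx":0,"ry":0,"rz":0},
    {"x":0,"y":0.0,"z":0,"rx":0,"ry":0,"rz":0},
    {"x":0,"y":0.0,"z":-0.02,"rx":0,"ry":0,"rz":0},
    {"x":0,"y":0.0,"z":-0.06,"rx":0,"ry":0,"rz":0},
    {"x":0,"y":0.0,"z":-0.1,"rx":0,"ry":0,"rz":0},
    {"x":0,"y":0.0,"z":-0.14,"rx":0,"ry":0,"rz":0},
    {"x":0,"y":0.0,"z":-0.15,"rx":0,"ry":0,"rz":0},
    {"x":0,"y":0.0,"z":-0.15,"rx":0,"ry":0,"rz":0}
  ],
  "gripper": 0.5
}}

```text
clock: 7.1
position: [0.5662, 0.0023, 0.1631]
orientation: [0.0, 0.998, 0.062, 0.004]
ft_force: [0.2, -0.1, 0.5]
width: 0.5
```

```bash
python3 -c "
from h import *
d=snap('top',5);s=snap('side',5)
a=cv2.resize(d['frame'][240:340,130:250,::-1],(480,400),interpolation=2)
b=cv2.resize(s['frame'][120:220,230:330,::-1],(400,400),interpolation=2)
cv2.imwrite('pics/s5.png',np.hstack([a[:,:400],b]))
cv2.imwrite('pics/s5b.png',s['frame'][:,:,::-1])
"
```

```text
(no output)
```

View pics/s5.png

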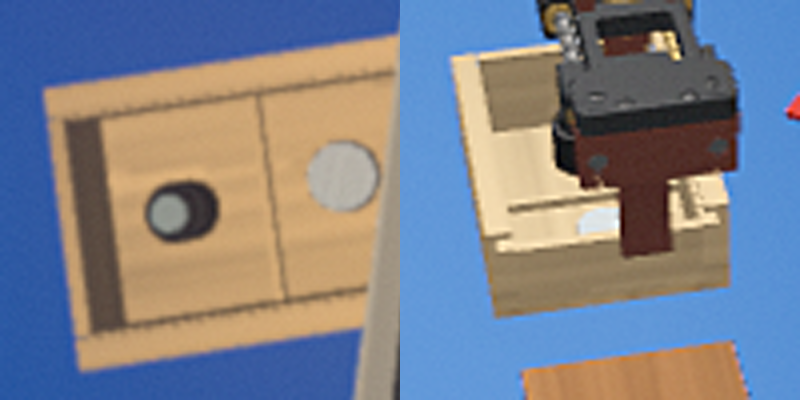

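View pics/s5b.png

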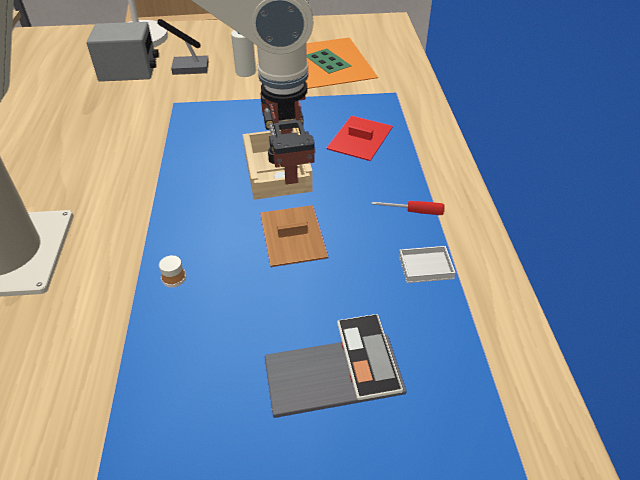

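```bash
python3 -c "
from h import *
d=load('top5')
g=lambda x,y:((x+.5)/4-.5+130,(y+.5)/4-.5+240)
L=plane(d,*g(170,213),.044);T=plane(d,*g(343,176),.020);print('loupe',L,'tin',T,np.linalg.norm((L-T)[:2]))
b=[plane(d,*g(218,209),.008),plane(d,*g(147,214),.044)];print(b)
g0=cv2.cvtColor(d['frame'],cv2.COLOR_RGB2GRAY)
m=(g0[270:320,160:190]<95).astype(np.uint8);n,l,st,ce=cv2.connectedComponentsWithStats(m);print(st,ce+[160,270])
c=np.array([.538,.2087]);u=np.array([-.1227,.9925]);print('expect',c+.036*u,c-.036*u)
go([.533,.244,.15],7.05)
"
```

```text
loupe [0.5329818  0.24683436 0.044     ] tin [0.54728827 0.1709411  0.02      ] 0.07722993346169224
[array([0.53280681, 0.23409562, 0.008     ]), array([0.53283769, 0.25749928, 0.044     ])]
[[   0    0   30   50 1351]
 [   7   15   18   16  145]
 [   0   46    1    4    4]] [[174.28941525 294.68467802]
 [176.86206897 292.14482759]
 [160.         317.5       ]]
expect [0.5335828 0.24443  ] [0.5424172 0.17297  ]
t 7.2 pos [0.5633 0.0024 0.1589] F [-0.1  0.  -0.1] w 0.5 j [-0.02  0.42  1.81  0.    0.91  1.43]
shift [-0.0004 -0.2435  0.009 ] rot [-0.0001  0.0004 -0.    ]
```

```bash
python3 -c "
from h import *
d=load('side5')
# plane through near finger outer face: normal ~ lid y, at offset from TCP
n=np.array([-.1227,.9925,0]);T=np.array([.5638,.0024,.159])
for off in (.022,.029,.0355):
  for x,y in ((648-400,256),(620-400,182),(582-400,186),(738-400,172)):
    o,r=ray(d,(x+.5)/4-.5+230,(y+.5)/4-.5+120); P=o+r*((T-off*n-o)@n)/(r@n); print(off,(x,y),P.round(4))
"
```

```text
0.022 (248, 256) [ 0.5684 -0.0192  0.1538]
0.022 (220, 182) [ 0.5578 -0.0205  0.1975]
0.022 (182, 186) [ 0.5412 -0.0226  0.198 ]
0.022 (338, 172) [ 0.6099 -0.0141  0.1946]
0.029 (248, 256) [ 0.5683 -0.0263  0.1596]
0.029 (220, 182) [ 0.5578 -0.0276  0.2029]
0.029 (182, 186) [ 0.5413 -0.0296  0.2034]
0.029 (338, 172) [ 0.6094 -0.0212  0.2001]
0.0355 (248, 256) [ 0.5682 -0.0328  0.165 ]
0.0355 (220, 182) [ 0.5578 -0.0341  0.208 ]
0.0355 (182, 186) [ 0.5415 -0.0361  0.2084]
0.0355 (338, 172) [ 0.609  -0.0278  0.2052]
```

The lid lies flat with its ridge up at side pixel (295,236). The loupe axis is at about (0.533, 0.246). I'll grip it with the jaws across the case's x, at TCP z ≈ 0.019 so the wide finger block stays above the walls.

>>> {"fn": "jog_arm", "kwargs": {
  "series": [
    {"x":0,"y":-0.03,"z":0.0,"rx":0,"ry":0,"rz":-0.12},
    {"x":0,"y":-0.06,"z":0.0,"rx":0,"ry":0,"rz":-0.24},
    {"x":0,"y":-0.09,"z":0.0,"rx":0,"ry":0,"rz":-0.36},
    {"x":0,"y":-0.12,"z":0.0,"rx":0,"ry":0,"rz":-0.48},
    {"x":0,"y":-0.15,"z":0.0,"rx":0,"ry":0,"rz":-0.6},
    {"x":0,"y":-0.18,"z":0.0,"rx":0,"ry":0,"rz":-0.72},
    {"x":0,"y":-0.21,"z":0.0,"rx":0,"ry":0,"rz":-0.84},
    {"x":0,"y":-0.24,"z":0.0,"rx":0,"ry":0,"rz":-0.96},
    {"x":0,"y":-0.244,"z":0.0,"rx":0,"ry":0,"rz":-1.08},
    {"x":0,"y":-0.244,"z":0.0,"rx":0,"ry":0,"rz":-1.2}
  ],
  "gripper": 0.6
}}

```text
clock: 8.03
position: [0.5318, 0.2461, 0.1563]
orientation: [-0.001, 0.786, 0.618, -0.002]
ft_force: [-0.5, 0.0, 0.6]
width: 0.599
```

>>> {"fn": "jog_arm", "kwargs": {
  "series": [
    {"x":0,"y":0,"z":0.0,"rx":0,"ry":0,"rz":-0.12},
    {"x":0,"y":0,"z":0.0,"rx":0,"ry":0,"rz":-0.24},
    {"x":0,"y":0,"z":0.0,"rx":0,"ry":0,"rz":-0.37},
    {"x":0,"y":0,"z":0.0,"rx":0,"ry":0,"rz":-0.37},
    {"x":0,"y":0,"z":0.0,"rx":0,"ry":0,"rz":-0.37},
    {"x":0,"y":0,"z":0.0,"rx":0,"ry":0,"rz":-0.37}
  ]
}}

```text
clock: 8.53
position: [0.5331, 0.2442, 0.158]
orientation: [-0.001, 0.664, 0.748, -0.001]
ft_force: [0.3, 0.8, 1.7]
width: 0.599
```

```bash
python3 -c "
from h import *
go([.533,.2445,.019],97.05)
d=snap('side',6)
cv2.imwrite('pics/s6.png',cv2.resize(d['frame'][60:220,200:400,::-1],(800,600)))
"
```

```text
t 8.5333 pos [0.5331 0.2442 0.158 ] F [0.3 0.8 1.7] w 0.599 j [0.41 0.45 1.76 0.   0.93 0.29]
shift [0.0004 0.0003 0.139 ] rot [-0.0025  0.0007 -0.0045]
```

View pics/s6.png

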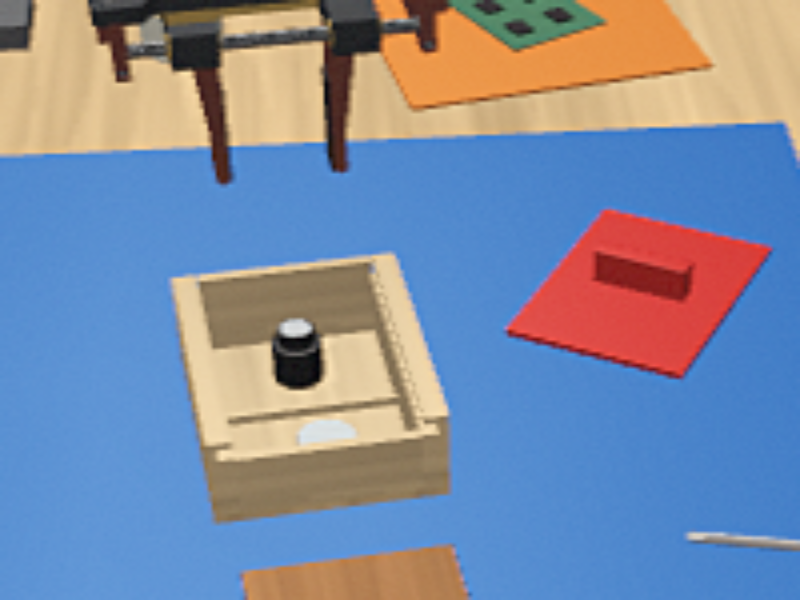

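```bash
python3 -c "
from h import *
t=load('top5');s=load('side6')
p=((297+.5)/4-.5+200,(327+.5)/3.75-.5+60)
print(plane(s,*p,.044),tri(t,(172.1,292.9),s,p))
"
```

```text
[0.53535911 0.24795643 0.044     ] (array([0.53418608, 0.24654467, 0.04507447]), np.float64(0.002412301475928273))
```

Both views agree on about (0.534, 0.2465) at z ≈ 0.045, against 0.044 expected. The loupe is upright at crop (297,350) and the tin undisturbed. I descend.

>>> {"fn": "jog_arm", "kwargs": {
  "series": [
    {"x":0.0005,"y":0.001,"z":0.03,"rx":0,"ry":0,"rz":0},
    {"x":0.0005,"y":0.001,"z":0.06,"rx":0,"ry":0,"rz":0},
    {"x":0.0005,"y":0.001,"z":0.085,"rx":0,"ry":0,"rz":0},
    {"x":0.0005,"y":0.001,"z":0.105,"rx":0,"ry":0,"rz":0},
    {"x":0.0005,"y":0.001,"z":0.12,"rx":0,"ry":0,"rz":0},
    {"x":0.0005,"y":0.001,"z":0.13,"rx":0,"ry":0,"rz":0},
    {"x":0.0005,"y":0.001,"z":0.136,"rx":0,"ry":0,"rz":0},
    {"x":0.0005,"y":0.001,"z":0.139,"rx":0,"ry":0,"rz":0},
    {"x":0.0005,"y":0.001,"z":0.139,"rx":0,"ry":0,"rz":0},
    {"x":0.0005,"y":0.001,"z":0.139,"rx":0,"ry":0,"rz":0}
  ]
}}

```text
clock: 9.42
position: [0.5353, 0.2454, 0.0212]
orientation: [0.0, 0.663, 0.749, 0.0]
ft_force: [1.3, 0.8, 0.5]
width: 0.601
```

```bash
python3 -c "
from h import *
go([.534,.2455,.019],97.05)
d=snap('side',7)
cv2.imwrite('pics/s7.png',cv2.resize(d['frame'][60:220,200:400,::-1],(800,600)))
"
```

```text
t 9.4167 pos [0.5353 0.2454 0.0212] F [1.3 0.8 0.5] w 0.601 j [0.41 0.66 1.81 0.   0.68 0.29]
shift [ 0.0003 -0.0012  0.0022] rot [ 0.001  -0.0003 -0.0012]
```

View pics/s7.png

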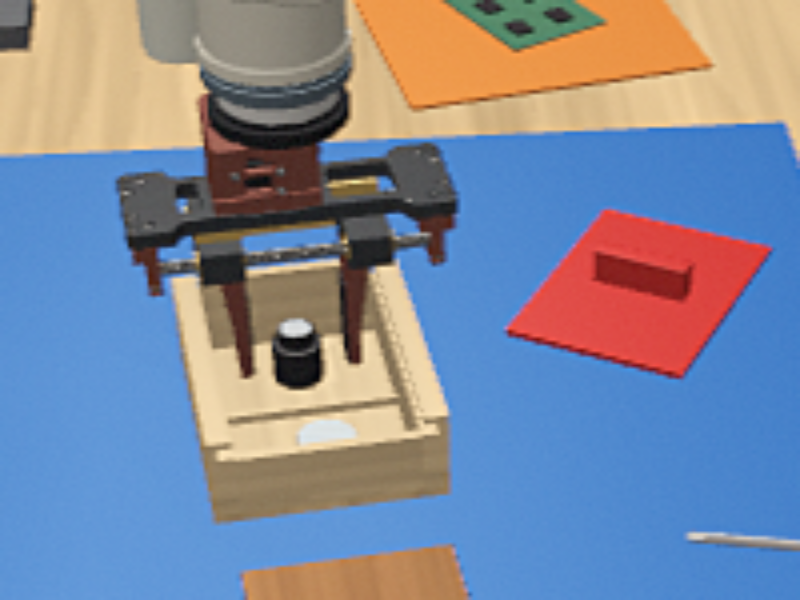

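The fingers straddle the loupe at crop x 245 and 355, with the loupe at 297 and free of the walls. I close with 20 N.

>>> {"fn": "jog_arm", "kwargs": {
  "series": [
    {"x":0,"y":-0.0005,"z":0.0015,"rx":0,"ry":0,"rz":0},
    {"x":0,"y":-0.0005,"z":0.0015,"rx":0,"ry":0,"rz":0},
    {"x":0,"y":-0.0005,"z":0.0015,"rx":0,"ry":0,"rz":0},
    {"x":0,"y":-0.0005,"z":0.0015,"rx":0,"ry":0,"rz":0},
    {"x":0,"y":-0.0005,"z":0.0015,"rx":0,"ry":0,"rz":0},
    {"x":0,"y":-0.0005,"z":0.0015,"rx":0,"ry":0,"rz":0},
    {"x":0,"y":-0.0005,"z":0.0015,"rx":0,"ry":0,"rz":0},
    {"x":0,"y":-0.0005,"z":0.0015,"rx":0,"ry":0,"rz":0}
  ],
  "gripper": 0.0,
  "force": 20
}}

```text
clock: 10.13
position: [0.5344, 0.2452, 0.0193]
orientation: [0.0, 0.663, 0.749, 0.0]
ft_force: [-2.0, 0.0, 4.8]
width: 0.336
```

Width 0.336 × 88 = 29.6 mm, which is the loupe body. I lift.

>>> {"fn": "jog_arm", "kwargs": {
  "series": [
    {"x":0,"y":0,"z":-0.005,"rx":0,"ry":0,"rz":0},
    {"x":0,"y":0,"z":-0.015,"rx":0,"ry":0,"rz":0},
    {"x":0,"y":0,"z":-0.035,"rx":0,"ry":0,"rz":0},
    {"x":0,"y":0,"z":-0.06,"rx":0,"ry":0,"rz":0},
    {"x":0,"y":0,"z":-0.09,"rx":0,"ry":0,"rz":0},
    {"x":0,"y":0,"z":-0.12,"rx":0,"ry":0,"rz":0},
    {"x":0,"y":0,"z":-0.13,"rx":0,"ry":0,"rz":0},
    {"x":0,"y":0,"z":-0.13,"rx":0,"ry":0,"rz":0},
    {"x":0,"y":0,"z":-0.13,"rx":0,"ry":0,"rz":0}
  ]
}}

```text
clock: 10.88
position: [0.5342, 0.245, 0.1492]
orientation: [0.0, 0.663, 0.749, 0.0]
ft_force: [-0.1, -0.1, -0.2]
width: 0.336
```

```bash
python3 -c "
from h import *
go([.556,-.327,.15],97.05)
d=snap('side',8)
cv2.imwrite('pics/s8.png',cv2.resize(d['frame'][40:200,200:400,::-1],(800,600)))
"
```

```text
t 10.8833 pos [0.5342 0.245  0.1492] F [-0.1 -0.1 -0.2] w 0.336 j [0.41 0.46 1.77 0.   0.91 0.29]
shift [-0.5704 -0.048  -0.001 ] rot [ 0.0007 -0.0002 -0.0009]
```

View pics/s8.png

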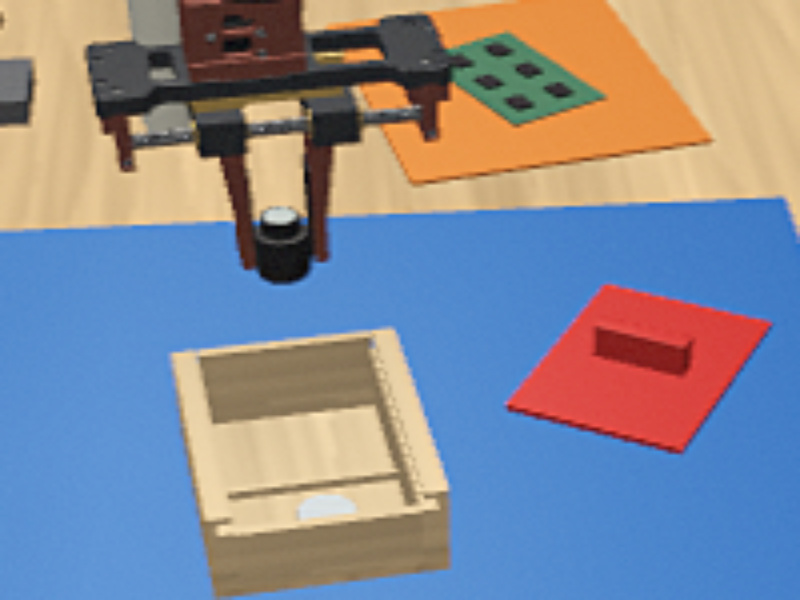

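The loupe is held upright and the tin is in place. Now the carry.

>>> {"fn": "jog_arm", "kwargs": {
  "series": [
    {"x":-0.015,"y":-0.001,"z":0,"rx":0,"ry":0,"rz":0},
    {"x":-0.04,"y":-0.003,"z":0,"rx":0,"ry":0,"rz":0},
    {"x":-0.07,"y":-0.006,"z":0,"rx":0,"ry":0,"rz":0},
    {"x":-0.1,"y":-0.009,"z":0,"rx":0,"ry":0,"rz":0},
    {"x":-0.13,"y":-0.012,"z":0,"rx":0,"ry":0,"rz":0},
    {"x":-0.16,"y":-0.014,"z":0,"rx":0,"ry":0,"rz":0},
    {"x":-0.19,"y":-0.016,"z":0,"rx":0,"ry":0,"rz":0},
    {"x":-0.22,"y":-0.019,"z":0,"rx":0,"ry":0,"rz":0},
    {"x":-0.25,"y":-0.022,"z":0,"rx":0,"ry":0,"rz":0},
    {"x":-0.28,"y":-0.024,"z":0,"rx":0,"ry":0,"rz":0}
  ]
}}

```text
clock: 11.77
position: [0.5427, -0.0378, 0.1471]
orientation: [-0.001, 0.663, 0.749, -0.001]
ft_force: [0.6, 0.6, -0.5]
width: 0.335
```

>>> {"fn": "jog_arm", "kwargs": {
  "series": [
    {"x":-0.03,"y":-0.003,"z":0,"rx":0,"ry":0,"rz":0},
    {"x":-0.06,"y":-0.006,"z":0,"rx":0,"ry":0,"rz":0},
    {"x":-0.09,"y":-0.009,"z":0,"rx":0,"ry":0,"rz":0},
    {"x":-0.12,"y":-0.011,"z":0,"rx":0,"ry":0,"rz":0},
    {"x":-0.15,"y":-0.013,"z":0,"rx":0,"ry":0,"rz":0},
    {"x":-0.18,"y":-0.016,"z":0,"rx":0,"ry":0,"rz":0},
    {"x":-0.21,"y":-0.018,"z":0,"rx":0,"ry":0,"rz":0},
    {"x":-0.24,"y":-0.02,"z":0,"rx":0,"ry":0,"rz":0},
    {"x":-0.27,"y":-0.022,"z":0,"rx":0,"ry":0,"rz":0},
    {"x":-0.288,"y":-0.024,"z":0,"rx":0,"ry":0,"rz":0}
  ]
}}

```text
clock: 12.6
position: [0.5544, -0.3274, 0.147]
orientation: [-0.001, 0.663, 0.748, -0.0]
ft_force: [0.1, -0.9, -0.4]
width: 0.338
```

>>> {"fn": "jog_arm", "kwargs": {
  "series": [
    {"x":0,"y":0,"z":0,"rx":0,"ry":0,"rz":0},
    {"x":0,"y":0,"z":0,"rx":0,"ry":0,"rz":0},
    {"x":0,"y":0,"z":0,"rx":0,"ry":0,"rz":0}
  ]
}}

```text
clock: 12.85
position: [0.5549, -0.3234, 0.1479]
orientation: [-0.001, 0.663, 0.749, -0.0]
ft_force: [-0.1, 0.3, 0.7]
width: 0.334
```

```bash
python3 -c "
from h import *
go([.556,-.327,.031],97.05)
d=snap('side',9)
cv2.imwrite('pics/s9.png',cv2.resize(d['frame'][220:430,180:460,::-1],(800,600)))
"
```

```text
t 12.85 pos [ 0.5549 -0.3234  0.1479] F [-0.1  0.3  0.7] w 0.334 j [-0.55  0.54  1.64  0.    0.97 -0.67]
shift [-0.0039  0.0009  0.1169] rot [-0.0018 -0.0018 -0.0009]
```

View pics/s9.png

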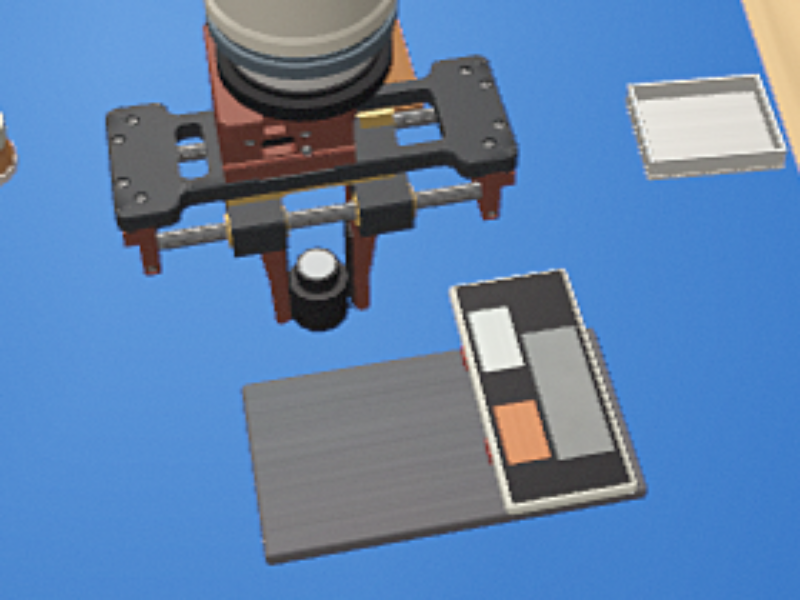

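The loupe hangs upright over the plate's line, at crop (318,290). I lower it, 7 mm more towards -x to stay clear of the phone.

>>> {"fn": "jog_arm", "kwargs": {
  "series": [
    {"x":-0.003,"y":-0.006,"z":0.02,"rx":0,"ry":0,"rz":0},
    {"x":-0.003,"y":-0.006,"z":0.045,"rx":0,"ry":0,"rz":0},
    {"x":-0.003,"y":-0.006,"z":0.07,"rx":0,"ry":0,"rz":0},
    {"x":-0.003,"y":-0.006,"z":0.09,"rx":0,"ry":0,"rz":0},
    {"x":-0.003,"y":-0.006,"z":0.105,"rx":0,"ry":0,"rz":0},
    {"x":-0.003,"y":-0.006,"z":0.114,"rx":0,"ry":0,"rz":0},
    {"x":-0.003,"y":-0.006,"z":0.118,"rx":0,"ry":0,"rz":0},
    {"x":-0.003,"y":-0.006,"z":0.12,"rx":0,"ry":0,"rz":0},
    {"x":-0.003,"y":-0.006,"z":0.12,"rx":0,"ry":0,"rz":0},
    {"x":-0.003,"y":-0.006,"z":0.12,"rx":0,"ry":0,"rz":0}
  ]
}}

```text
clock: 13.73
position: [0.551, -0.3285, 0.03]
orientation: [0.001, 0.663, 0.749, 0.0]
ft_force: [0.2, -1.2, -0.0]
width: 0.335
```

```bash
python3 -c "
from h import *
go([.548,-.327,.0233],97.05)
d=snap('side',10)
cv2.imwrite('pics/s10.png',cv2.resize(d['frame'][220:430,180:460,::-1],(800,600)))
"
```

```text
t 13.7333 pos [ 0.551  -0.3285  0.03  ] F [ 0.2 -1.2 -0. ] w 0.335 j [-0.56  0.7   1.68  0.    0.76 -0.68]
shift [ 0.0019 -0.0028  0.0067] rot [ 0.0013  0.001  -0.0008]
```

View pics/s10.png

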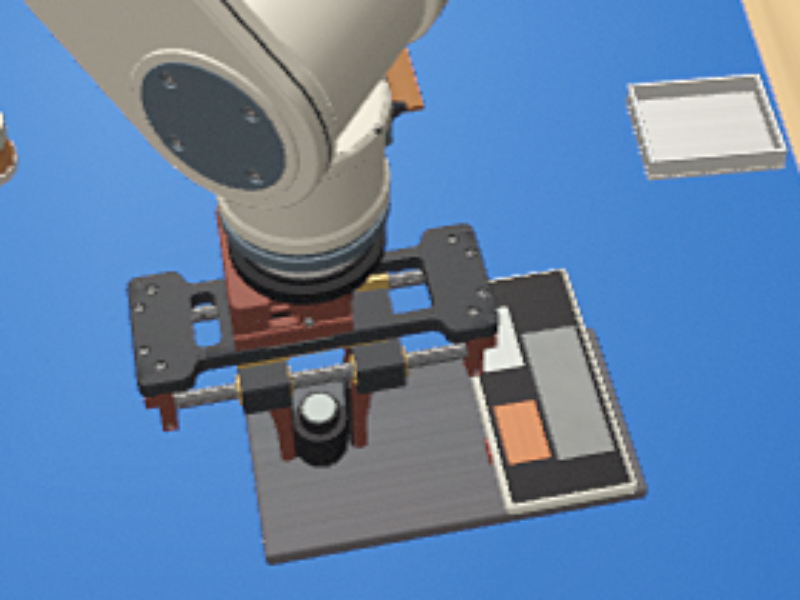

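```bash
python3 -c "
from h import *
d=load('side10')
T=np.array([.551,-.3285,.03]);a=np.radians(97.05);n=np.array([np.cos(a),np.sin(a),0]);j=np.array([np.sin(a),-np.cos(a),0])
for off in (0,.02,.037):
  for x,y in ((170,430),(478,376),(320,462)):
    o,r=ray(d,(x+.5)/800*280-.5+180,(y+.5)/600*210-.5+220); P=o+r*((T-off*n-o)@n)/(r@n); print(off,(x,y),P.round(4),((P-T)@j).round(4))
"
```

```text
0 (170, 430) [ 0.4724 -0.3382  0.0619] -0.0792
0 (478, 376) [ 0.6371 -0.3178  0.061 ] 0.0868
0 (320, 462) [ 0.5493 -0.3287  0.0039] -0.0018
0.02 (170, 430) [ 0.4761 -0.3579  0.0932] -0.078
0.02 (478, 376) [ 0.6339 -0.3384  0.0922] 0.081
0.02 (320, 462) [ 0.5497 -0.3488  0.0375] -0.0038
0.037 (170, 430) [ 0.4792 -0.3747  0.1197] -0.077
0.037 (478, 376) [ 0.6311 -0.3559  0.1188] 0.0761
0.037 (320, 462) [ 0.55   -0.3659  0.0661] -0.0056
```

The gripper's end posts are likely at z ≈ 0.11, and 0.061 in the worst case, against a phone top of 0.052. I shift another 9 mm towards -x so they cannot overlap, and lower.

>>> {"fn": "jog_arm", "kwargs": {
  "series": [
    {"x":0.001,"y":-0.005,"z":0,"rx":0,"ry":0,"rz":0},
    {"x":0.001,"y":-0.009,"z":0.0,"rx":0,"ry":0,"rz":0},
    {"x":0.001,"y":-0.009,"z":0.002,"rx":0,"ry":0,"rz":0},
    {"x":0.001,"y":-0.009,"z":0.003,"rx":0,"ry":0,"rz":0},
    {"x":0.001,"y":-0.009,"z":0.004,"rx":0,"ry":0,"rz":0},
    {"x":0.001,"y":-0.009,"z":0.0045,"rx":0,"ry":0,"rz":0},
    {"x":0.001,"y":-0.009,"z":0.005,"rx":0,"ry":0,"rz":0},
    {"x":0.001,"y":-0.009,"z":0.005,"rx":0,"ry":0,"rz":0}
  ]
}}

```text
clock: 14.45
position: [0.5413, -0.3283, 0.0238]
orientation: [-0.0, 0.663, 0.749, -0.0]
ft_force: [0.2, 0.7, -1.8]
width: 0.331
```

>>> {"fn": "jog_arm", "kwargs": {
  "series": [
    {"x":0,"y":0,"z":0.0005,"rx":0,"ry":0,"rz":0},
    {"x":0,"y":0,"z":0.001,"rx":0,"ry":0,"rz":0},
    {"x":0,"y":0,"z":0.001,"rx":0,"ry":0,"rz":0}
  ]
}}

```text
clock: 14.7
position: [0.5413, -0.3284, 0.0233]
orientation: [0.0, 0.663, 0.749, 0.0]
ft_force: [-1.6, 0.6, 3.4]
width: 0.337
```

Contact at 3.4 N, exactly at the predicted height. I release and lift.

>>> {"fn": "jog_arm", "kwargs": {
  "series": [
    {"x":0,"y":0,"z":0,"rx":0,"ry":0,"rz":0},
    {"x":0,"y":0,"z":0,"rx":0,"ry":0,"rz":0},
    {"x":0,"y":0,"z":0,"rx":0,"ry":0,"rz":0},
    {"x":0,"y":0,"z":0,"rx":0,"ry":0,"rz":0},
    {"x":0,"y":0,"z":-0.015,"rx":0,"ry":0,"rz":0},
    {"x":0,"y":0,"z":-0.04,"rx":0,"ry":0,"rz":0},
    {"x":0,"y":0,"z":-0.08,"rx":0,"ry":0,"rz":0},
    {"x":0,"y":0,"z":-0.12,"rx":0,"ry":0,"rz":0},
    {"x":0,"y":0,"z":-0.15,"rx":0,"ry":0,"rz":0},
    {"x":0,"y":0,"z":-0.15,"rx":0,"ry":0,"rz":0}
  ],
  "gripper": 0.55
}}

```text
clock: 15.53
position: [0.5447, -0.3305, 0.1813]
orientation: [0.006, 0.663, 0.749, 0.001]
ft_force: [1.0, -0.9, 0.7]
width: 0.551
```

>>> {"fn": "jog_arm", "kwargs": {
  "series": [
    {"x":0.03,"y":-0.03,"z":0,"rx":0,"ry":0,"rz":0},
    {"x":0.06,"y":-0.06,"z":0,"rx":0,"ry":0,"rz":0},
    {"x":0.09,"y":-0.08,"z":0,"rx":0,"ry":0,"rz":0},
    {"x":0.12,"y":-0.09,"z":0,"rx":0,"ry":0,"rz":0},
    {"x":0.15,"y":-0.09,"z":0,"rx":0,"ry":0,"rz":0},
    {"x":0.15,"y":-0.09,"z":0,"rx":0,"ry":0,"rz":0},
    {"x":0.15,"y":-0.09,"z":0,"rx":0,"ry":0,"rz":0}
  ]
}}

```text
clock: 16.12
position: [0.4333, -0.1895, 0.1735]
orientation: [0.0, 0.662, 0.75, 0.0]
ft_force: [0.3, -0.1, -0.1]
width: 0.548
```

```bash
python3 -c "
from h import *
d=snap('side',11);d=snap('top',11)
"
```

```text
(no output)
```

View pics/side11.png

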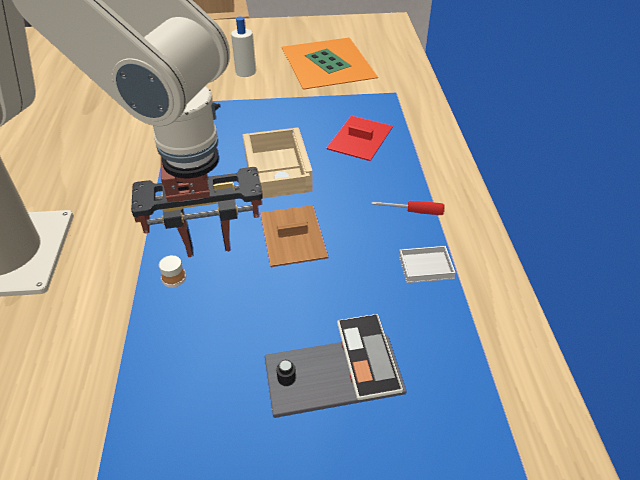

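View pics/top11.png

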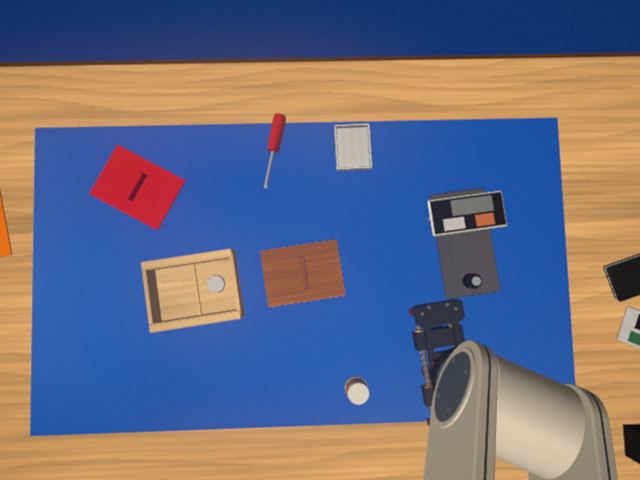

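```bash
python3 -c "
from h import *
t=load('top11');s=load('side11')
P,e=tri(t,(476,281),s,(285.5,365));print(P,e,plane(t,476,281,.048))
b=np.array([.5607,-.3268,.012]);a=np.radians(5.4);d=P-b;print('plate frame x,y',d[0]*np.cos(a)+d[1]*np.sin(a),-d[0]*np.sin(a)+d[1]*np.cos(a))
c=cv2.cvtColor(t['frame'],cv2.COLOR_RGB2HSV)[235:320,250:355].astype(int);m=((abs(c[...,0]-108)>8)).astype(np.uint8)
r=cv2.minAreaRect(max(cv2.findContours(m,0,1)[0],key=cv2.contourArea));B=cv2.boxPoints(r)+[250,235]
Q=np.array([plane(t,*p,.007) for p in B]);print('lid sides',[np.linalg.norm(Q[i]-Q[i-1]).round(3) for i in range(4)],Q.mean(0))
print('tin',plane(t,215.4,283.6,.02))
A=cv2.resize(t['frame'][230:320,140:260,::-1],(400,300));C=cv2.resize(s['frame'][335:425,255:375,::-1],(400,300));cv2.imwrite('pics/fin.png',np.hstack([A,C]))
"
```

```text
[ 0.53994317 -0.32577746  0.04751409] 0.0032365538264372416 [ 0.53834024 -0.3255967   0.048     ]
plate frame x,y -0.02056848210176124 0.0029713973199873966
lid sides [np.float64(0.115), np.float64(0.157), np.float64(0.115), np.float64(0.156)] [0.56323383 0.00297174 0.007     ]
tin [0.54733486 0.17089252 0.02      ]
```

View pics/fin.png

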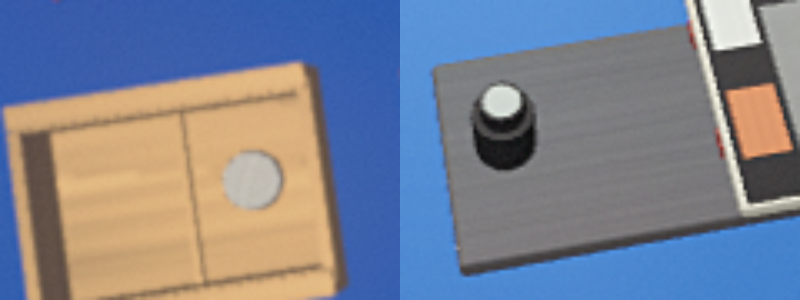

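The loupe stands upright on the plate, at about -21 mm along and +3 mm sideways. Its top is at z 0.0475, against 0.048 expected. The lid is flat and the tin is at the same pixel as before. I hand in.

```bash
python3 -c "
from workcell import robot
print(robot.close_job(), robot.state()['clock'])"
```

```text
the job is handed in; nothing more can be done
the job is handed in; nothing more can be done
```

I slid the wooden lid about 203 mm out of its grooves and laid it flat on the mat, ridge up. I then lifted the loupe from the +y bay, stood it upright on the bare end of the base plate, and handed the job in at about 16 s.

**Loupe:** the last check, from two views, put its axis about -21 mm along the plate and +3 mm sideways of the middle. Its top measured z 0.0475 m against 0.048 m expected, and it looks upright in both pictures.

**Lid:** it measured 115 × 157 mm at mat height against 113 × 154 mm given, which fits it lying flat.

**Tin:** it shows no visible shift from where it was seen just before the loupe was lifted. It could not be seen before the lid came off.

**Robot:** the arm and gripper were clear of everything, and the highest wrist-force reading after any move was about 5 N.

**Disagreements:** the two camera views differed by 1–3 mm on the points I measured. The loupe-to-tin spacing came out at 77 mm from the top view against 72 mm given. Neither mattered for the job, and no check failed.

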